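# Switch on the hob under the frying pan

## Task

Switch on the countertop hob under the frying pan, pressing its controls with the fingertips. First press down the far half of the rocker switch (the half toward the cooking plates), then push fully in the one round key nearest the plate on which the frying pan stands, and last press the long bar between the two round keys fully down and let it spring back. Leave the other round key out, and do not lift, tip or push away the pans, the jar or the mug.

Things in the scene. Friction and masses are not known exactly. Their poses are not given: they have to be found in the camera images.
- hob: White hob 340 (x) x 520 (y) x 65 mm high, fixed. Origin: centre of its underside. x points level from the control strip (robot side) to the plates, y left, z up. The control panel is its flat top, 65 mm up; four black controls on one line at hob x = -125 mm: rocker y = +200, left key y = +110, bar y = 0, right key y = -110. Two dark plates, 170 mm across, 8 mm high.
- plate_left (a point): Centre of the top of the left cooking plate (hob x = +60, y = +125 mm, 73 mm above the counter); the left round key belongs to it. Axes as the hob.
- plate_right (a point): Centre of the top of the right cooking plate (hob x = +60, y = -125 mm, 73 mm above the counter); the right round key belongs to it. Axes as the hob.
- rocker_far (a point): On the top of the rocker, on its far half (plate side; up while off; small white dot); moves with it. Black V-shaped rocker, two halves each 32 (hob x) x 30 mm, pivoting at the middle about hob y. Off: the point is 21 mm above the panel, 17.6 mm beyond the pivot, and the far half slopes up to 25 mm at its end. Pressed home: the far half lies level, 16 mm above the panel.
- rocker (a joint): Rocker angle in rad: 0 = off (far half up; it starts within 0.04 of this), 0.28 = fully on (far half down, near half up). Pressing the far half down increases it. It stays where it is left; about 1 to 2 N at the point turns it; it stops hard at 0.28.
- key_left_top (a point): Centre of the top face of the left round key, a black upright cylinder 30 mm across, 14 mm proud of the panel when out. Axes as the hob.
- key_left (a joint): How far the left round key is pushed in, m: 0 = out, 0.008 = fully in (top then 6 mm above the panel, hard stop). Pushes straight down with about 2.5 N, has no spring, and stays where it is left.
- key_right_top (a point): Centre of the top face of the right round key, same shape and size as the left one.
- key_right (a joint): How far the right round key is pushed in, m; same behaviour as the left key.
- bar_top (a point): Centre of the top face of the long start bar, black, 24 (hob x) x 84 (hob y) mm, 14 mm proud of the panel when out.
- bar (a joint): How far the bar is pressed, m: 0 = out, 0.006 = fully down (hard stop). Spring: 1.1 N to start, 4.4 N at the bottom; springs back when released.
- frying_pan: Bare aluminium shallow frying pan with flared sides, 204 mm across the rim, 156 mm across the base, 42 mm high, with a straight black handle 150 mm long pointing roughly away from the robot (along the pan's x axis). Loose, standing on one of the two plates. Origin: centre of the underside, z up.
- saucepan: Bare aluminium deep saucepan, 160 mm across, 65 mm high, with a black handle 130 mm long along its x axis, roughly away from the robot. Loose, standing on the other plate. Origin: centre of the underside, z up.
- jar: Amber glass jar, 52 mm across, 100 mm high, standing loose on the counter left of the hob. Origin: centre of the underside, z up.
- mug: White mug, 80 mm across, 90 mm high, standing loose on the counter right of the hob. Origin: centre of the underside, z up.
Things that resemble listed ones, but are neither listed nor needed, are in the scene too. Several things have the shape of the mug; the one meant has the colours described above.

How it is judged:
On the way, in this order (a step that is already met when the one before it is completed fails the run):
1. the rocker is switched on, both round keys still out (value of joint rocker above 0.22 rad and value of joint each of key_left, key_right below 0.002 m), for 0.1 s.
2. the round key of the plate under the frying pan is pushed in (value of joint rocker above 0.22 rad and ((horizontal distance between frying_pan and plate_left below 0.06 m and value of joint key_left above 0.006 m and value of joint key_right below 0.002 m) or (horizontal distance between frying_pan and plate_right below 0.06 m and value of joint key_right above 0.006 m and value of joint key_left below 0.002 m)) and value of joint bar below 0.002 m), for 0.1 s.
3. the long bar is pressed down (value of joint bar above 0.0045 m and ((horizontal distance between frying_pan and plate_left below 0.06 m and value of joint key_left above 0.006 m and value of joint key_right below 0.002 m) or (horizontal distance between frying_pan and plate_right below 0.06 m and value of joint key_right above 0.006 m and value of joint key_left below 0.002 m))), for 0.05 s.
At the end, for the whole second after the job is handed in: Rocker on (over 0.22 rad); the round key of the frying pan's plate in (over 6 of 8 mm), the other round key out (under 2 mm); the bar sprung back (under 1 mm); frying pan, saucepan, jar and mug upright, at rest and within 30 mm of where they started (value of joint rocker above 0.22 rad and ((horizontal distance between frying_pan and plate_left below 0.06 m and value of joint key_left above 0.006 m and value of joint key_right below 0.002 m) or (horizontal distance between frying_pan and plate_right below 0.06 m and value of joint key_right above 0.006 m and value of joint key_left below 0.002 m)) and value of joint bar below 0.001 m and linear speed of each of frying_pan, saucepan below 0.02 m/s and not (distance of frying_pan from where it was at the start of the episode above 0.03 m or angle between frying_pan's own z axis and vertical above 0.35 rad) and not (distance of saucepan from where it was at the start of the episode above 0.03 m or angle between saucepan's own z axis and vertical above 0.35 rad) and not (distance of jar from where it was at the start of the episode above 0.03 m or angle between jar's own z axis and vertical above 0.35 rad) and not (distance of mug from where it was at the start of the episode above 0.03 m or angle between mug's own z axis and vertical above 0.35 rad)); the robot touches nothing.
It fails at once if a round key is pushed while the rocker is off (value of joint rocker below 0.18 rad and value of joint any of key_left, key_right above 0.003 m).
It fails at once if the bar is pressed before a round key is in (value of joint bar above 0.003 m and value of joint each of key_left, key_right below 0.005 m).
It fails at once if the round key of the saucepan's plate is pushed ((horizontal distance between frying_pan and plate_left below 0.06 m and value of joint key_right above 0.003 m) or (horizontal distance between frying_pan and plate_right below 0.06 m and value of joint key_left above 0.003 m)).
It fails at once if a pan is lifted, tipped or pushed away ((distance of frying_pan from where it was at the start of the episode above 0.03 m or angle between frying_pan's own z axis and vertical above 0.35 rad) or (distance of saucepan from where it was at the start of the episode above 0.03 m or angle between saucepan's own z axis and vertical above 0.35 rad)).
It fails at once if the jar or the mug is lifted, tipped or pushed away ((distance of jar from where it was at the start of the episode above 0.03 m or angle between jar's own z axis and vertical above 0.35 rad) or (distance of mug from where it was at the start of the episode above 0.03 m or angle between mug's own z axis and vertical above 0.35 rad)).
It also fails if it takes over 45 s, if anything falls off the work surface, if the arm or the gripper's body presses on something with over 40 N, if the wrist force passes 120 N, or if a joint passes its speed limit or range.

## Robot

A 7-joint arm with a two-finger parallel gripper is mounted at the origin on the work surface. World frame = base frame: x ahead of the robot, y to its left, z up, the work surface at z = 0. Lengths are in m, angles in rad, forces in N, time in s.
With the tool pointing down it reaches from about 0.35 to 0.9 m from the base axis. Payload 19.9 kg.
Tool frame: the origin (TCP) lies between the finger pads; the fingertips stand 19 mm ahead of it and the grasp point (between the pads) is the TCP; z points along the fingers, y is the line along which they close (so a half turn about z gives the same grasp; the last joint's range is limited). The gripper opens to 94 mm and grips with 3 to 60 N. Pads are 16 mm wide; open, the fingers measure 119 mm over their backs; the gripper's body (75 mm by 177 mm) begins 78 mm behind the grasp point.
Start: joints at [-1.367, 0.417, -0.01, 1.614, 0.005, 1.111, -0.053], TCP at [0.152, 0.606, 0.187] pointing down, gripper open.
Joint ranges: [-2.81, 2.81], [-0.39, 2.02], [-1.27, 1.25], [0.06, 2.57], [-1.19, 4.33], [0.19, 2], [-2.82, 2.82]. Speed limits (rad/s): [1.89, 1.89, 2.39, 2.39, 3.01, 3.01, 3.01].

## Interface

Orientations are given as a 3x3 rotation matrix whose columns are the frame's x, y, z axes.
In Python, from rig import robot gives the robot as it stands. Calls block until the motion is done:
- robot.move_ptp(position, orientation): joint-space move of the TCP to a pose.
- robot.move_linear(position, velocity=0.15, frame=None, threshold=None): straight line of the TCP; frame=None keeps the orientation; velocity is the mean speed in m/s. With threshold (N) it stops when the force on the tool has changed by that much, and returns True; else False.
- robot.goto_joints(angles): joint-space move.
- robot.gripper_to(opening): finger opening in m; the grip force is fixed at half the most; returns when the fingers have stopped.
- robot.pause(seconds).
- robot.ik(position, orientation): joint angles nearest the present ones, or None.
- robot.get_state(): the state.
- robot.grab_frame(name): name is "side" or "top" or "wrist"; returns the picture (400x640x3 uint8, red, green, blue); there is no depth.
- robot.camera_info(name): a dict with "fx", "fy", "cx", "cy" (pixels), "dist" ([k1, k2, p1, p2, k3] as OpenCV has them; the pictures are not rectified), "rvec" (rotation vector, rad) and "tvec" (3), from world to camera coordinates, as OpenCV has them. Camera axes: x right, y down, z forward; pixel columns grow to the right and rows downward; lengths in m; the calibration is good to about 2 mm. A picture is of the moment at which its call begins: read the wrist's pose just before it. camera_info takes no time and is no camera call; for the wrist camera it gives the pose at the moment of the call.
A pose or a line that the arm cannot do raises robot.PlanningError and nothing moves.
- robot.sign_off(): hands the job in; it is judged then, once.
The state is a dict: "time": time; "qpos": joint angles; "joint_vel": joint speeds; "effort": joint torques, N m; "ee_pos": TCP position; "tool_rot": TCP orientation; "force": force on the tool from outside, world axes, zero at the start; "moment": the same for the moment, N m; "opening": finger opening in m; "grasp_force": force on a finger pad.
Only numpy, scipy, OpenCV 4.12 (cv2) and the standard library are available. Lean on these libraries where they do the work, as an engineer would, in place of code of your own. Each camera call takes 0.05 s, during which the arm holds its last target. There are 200 camera calls.

## Working session

There is one attempt and no reset: what is moved stays moved. The work goes in short steps, each a Python script; the robot and the scene stay as the last script left them, time stands still between calls to the robot, and variables do not carry over. Pictures are saved under pics/ and viewed, at most 10 in all, crops included, and the job is handed in when it is done.

```bash
mkdir -p pics; ls; python3 - <<'E'
from rig import robot
import cv2
for n in ("top","side"):
    cv2.imwrite(f"pics/{n}0.png",robot.grab_frame(n)[:,:,::-1])
    print(n,robot.camera_info(n))
s=robot.get_state();print(s["time"],s["ee_pos"],s["tool_rot"],s["force"],s["opening"])
E
```

```text
pics
top {'fx': 460.2978929250963, 'fy': 460.2978929250963, 'cx': 317.77827123849613, 'cy': 197.21665601695653, 'dist': array([-0.09175732,  0.        ,  0.        ,  0.        ,  0.        ]), 'rvec': array([ 2.11812291, -2.14818911,  0.14727335]), 'tvec': array([0.04729768, 0.48798553, 1.2980746 ])}
side {'fx': 386.1148539053422, 'fy': 386.1148539053422, 'cx': 315.94006917133953, 'cy': 195.64488100595312, 'dist': array([-0.02586542,  0.        ,  0.        ,  0.        ,  0.        ]), 'rvec': array([ 0.11535879, -2.80372303,  1.35275532]), 'tvec': array([0.50890243, 0.07931381, 1.06579175])}
0.1 [0.15200459 0.60589296 0.1861155 ] [[-9.69940138e-01  2.43343576e-01 -1.81413662e-04]
 [ 2.43343631e-01  9.69939579e-01 -1.04452839e-03]
 [-7.82189834e-05 -1.05727587e-03 -9.99999438e-01]] [-0.07473796 -0.02349047  0.37544193] 0.0942193438802537
```

View pics/top0.png

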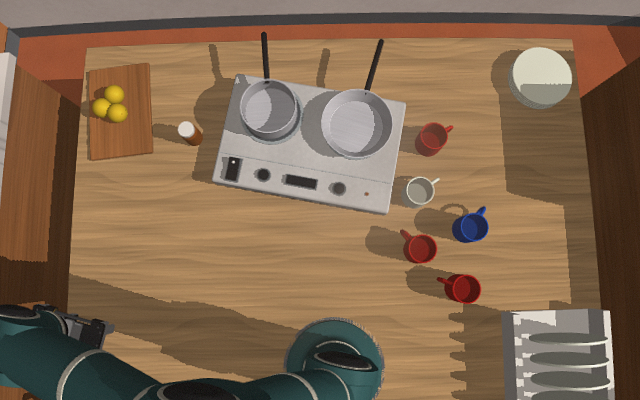

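View pics/side0.png

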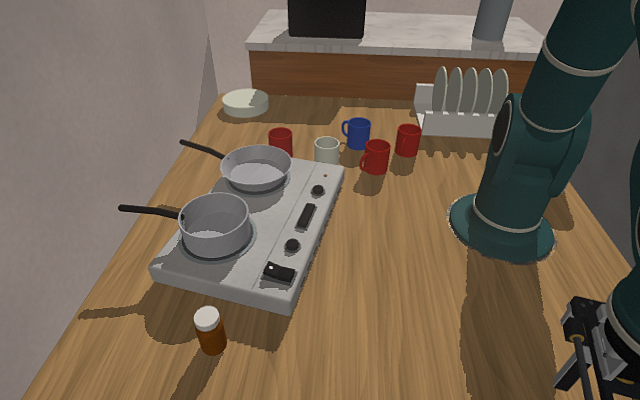

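```bash
cat > h.py <<'E'
import numpy as np, cv2
from rig import robot
def cam(n):
    c=robot.camera_info(n)
    K=np.array([[c["fx"],0,c["cx"]],[0,c["fy"],c["cy"]],[0,0,1]])
    return K,c["dist"],cv2.Rodrigues(c["rvec"])[0],c["tvec"]
def ray(c,uv):
    K,d,R,t=c
    n=cv2.undistortPoints(np.array([[uv]],float),K,d)[0,0]
    return -R.T@t, R.T@np.array([n[0],n[1],1])
def onplane(c,uv,z):
    o,d=ray(c,uv); return o+d*(z-o[2])/d[2]
def tri(c1,u1,c2,u2):
    o1,d1=ray(c1,u1);o2,d2=ray(c2,u2)
    s=np.linalg.lstsq(np.c_[d1,-d2],o2-o1,rcond=None)[0]
    a,b=o1+s[0]*d1,o2+s[1]*d2
    return (a+b)/2,np.linalg.norm(a-b)
def blobs(img,box,thr=70,amin=40):
    x0,y0,x1,y1=box
    m=(img[y0:y1,x0:x1].max(2)<thr).astype(np.uint8)
    n,l,s,c=cv2.connectedComponentsWithStats(m)
    return [(c[i]+[x0,y0],s[i]) for i in range(1,n) if s[i,4]>=amin]
E
python3 - <<'E'
from h import *
np.set_printoptions(precision=4,suppress=True)
P={}
for n,box in (("top",(215,150,360,205)),("side",(258,180,330,288))):
    im=cv2.imread(f"pics/{n}0.png")
    print(n)
    for c,s in blobs(im,box,amin=20): print(c,s)
    x0,y0,x1,y1=box
    cv2.imwrite(f"pics/{n}c.png",cv2.resize(im[y0:y1,x0:x1],None,fx=5,fy=5,interpolation=cv2.INTER_NEAREST))
E
```

```text
top
[232.1616 168.8166] [ 10   7  15  24 229]
[262.8065 174.1828] [43 19 11 11 93]
[300.5869 181.1776] [ 71  25  30  14 259]
side
[271.7404 188.2692] [  0   0  28  15 104]
[317.3265 190.3163] [53  5 12 11 98]
[305.3711 215.9883] [ 37  23  20  27 256]
[291.6987 245.7051] [ 27  59  14  14 156]
[278.1096 273.8625] [  3  81  34  25 502]
```

View pics/topc.png

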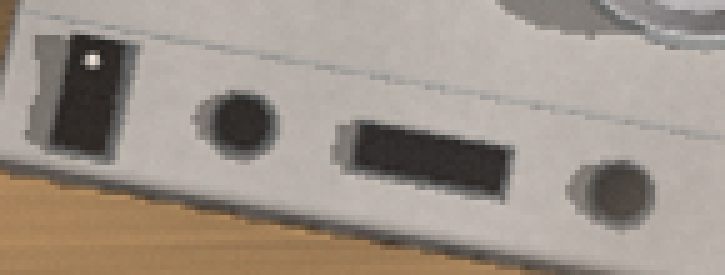

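View pics/sidec.png

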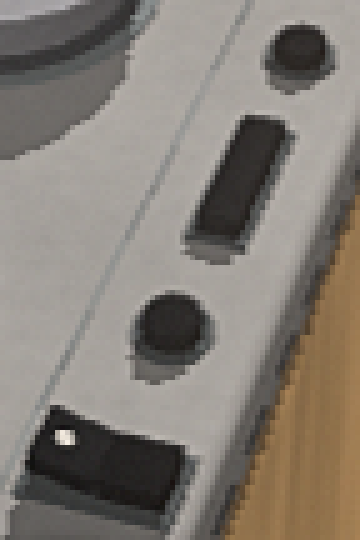

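The crops show the rocker's white dot at about top (233.5,162) and side (270.7,267.3). The right key is slightly lighter, at top (339,188). The wider, shallow frying pan stands on the right plate at (355,124), so the right key is the one to push.

```bash
python3 - <<'E'
from h import *
np.set_printoptions(precision=4,suppress=True)
T,S=cam("top"),cam("side")
t=cv2.imread("pics/top0.png");s=cv2.imread("pics/side0.png")
kr=[c for c,_ in blobs(t,(330,178,352,200),95,30)]; print("kr",kr)
def dot(im,b):
    x0,y0,x1,y1=b; g=im[y0:y1,x0:x1].min(2).astype(float); w=np.clip(g-80,0,None); yy,xx=np.mgrid[y0:y1,x0:x1]
    return np.array([(w*xx).sum(),(w*yy).sum()])/w.sum()
dt,ds=dot(t,(231,159,237,165)),dot(s,(267,264,275,271)); print(dt,ds)
px={"dot":(dt,ds),"kl":((262.8,174.2),(291.7,245.2)),"bar":((300.6,181.2),(305.4,215.5)),"kr":(kr[0],(317.3,189.8))}
for k,(a,b) in px.items():
    p,e=tri(T,a,S,b); print(k,p,"gap",round(e,4),"top@",onplane(T,a,.086 if k=="dot" else .079)[:2],"side@",onplane(S,b,.086 if k=="dot" else .079)[:2])
q={k:onplane(T,px[k][0],.079)[:2] for k in("kl","bar","kr")}
ax=q["kl"]-q["kr"];print("sep",np.linalg.norm(ax),"yaw",np.arctan2(-ax[0],ax[1]))
# pans: rim centres/diameters from bounding contour points, rough
for nm,c,r,z in(("fry",(355,124),35,.115),("sauce",(269,108),29,.138)):
    p=onplane(T,c,z);e=onplane(T,(c[0]+r,c[1]),z);print(nm,p,"diam",2*np.linalg.norm(p-e))
E
```

```text
kr [array([338.1176, 187.951 ])]
[233.0447 161.5501] [270.5272 267.0017]
dot [0.5873 0.2799 0.0866] gap 0.0008 top@ [0.5878 0.2801] side@ [0.587  0.2795]
kl [0.5525 0.1966 0.0707] gap 0.0004 top@ [0.551  0.1954] side@ [0.551  0.2046]
bar [0.5309 0.0883 0.0693] gap 0.0003 top@ [0.5289 0.0878] side@ [0.5299 0.0993]
kr [ 0.5089 -0.0181  0.0717] gap 0.0003 top@ [ 0.5078 -0.0179] side@ [ 0.5081 -0.0087]
sep 0.2176620629180835 yaw -0.1995969773538897
fry [ 0.683 -0.068  0.115] diam 0.19671351553355523
sauce [0.7266 0.1715 0.138 ] diam 0.16182774645993558
```

```bash
cat >> h.py <<'E'
yaw=-0.1996; ux=np.array([np.cos(yaw),np.sin(yaw),0]); uy=np.array([-np.sin(yaw),np.cos(yaw),0])
R=np.c_[-ux,uy,[0,0,-1]]
bar=np.array([.529,.088,0])
def at(x,y,tip): return bar+ux*x+uy*y+np.array([0,0,tip+.019])
def say(l=""):
    s=robot.get_state(); print(l,round(s["time"],2),s["ee_pos"].round(4),"tip",round(s["ee_pos"][2]-.019,4),np.round(s["force"],2),round(s["opening"],4))
def press(x,y,top,end,thr):
    robot.move_linear(at(x,y,top+.015),velocity=.12); say("above")
    print(robot.move_linear(at(x,y,end),velocity=.02,threshold=thr)); say("down")
    robot.pause(.2); say("held")
E
python3 - <<'E'
from h import *
robot.gripper_to(0.0); say()
robot.move_ptp(at(.019,.2,.17).tolist(),R); say("over")
press(.019,.2,.088,.079,10)
robot.move_linear(at(.019,.2,.13)); say("up")
for n in("side","wrist"): cv2.imwrite(f"pics/{n}1.png",robot.grab_frame(n)[:,:,::-1])
E
```

```text
1.52 [0.152  0.6062 0.1866] tip 0.1676 [-0.2  -0.77  0.06] 0.0006
over 3.48 [0.5867 0.2815 0.189 ] tip 0.17 [-0.35 -0.7  -0.1 ] 0.0005
above 4.18 [0.5876 0.2805 0.1226] tip 0.1036 [-0.14 -0.38  0.6 ] 0.0005
False
down 5.53 [0.5873 0.2803 0.0981] tip 0.0791 [ 0.66  0.44 -0.15] 0.0001
held 5.73 [0.5873 0.2803 0.0981] tip 0.0791 [ 0.44 -0.48  0.76] 0.0004
up 6.22 [0.5872 0.2803 0.1489] tip 0.1299 [-0.54 -0.35  0.1 ] 0.0002
```

View pics/side1.png

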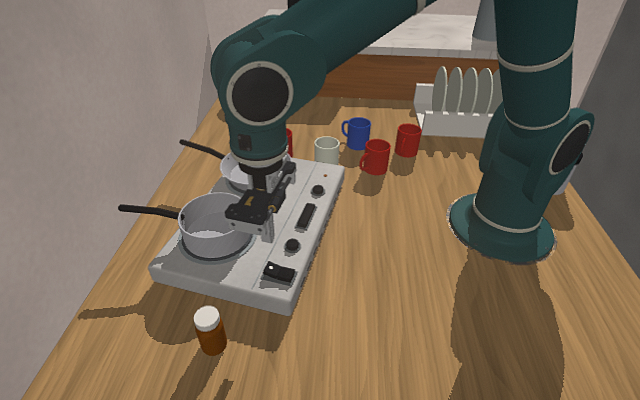

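View pics/wrist1.png

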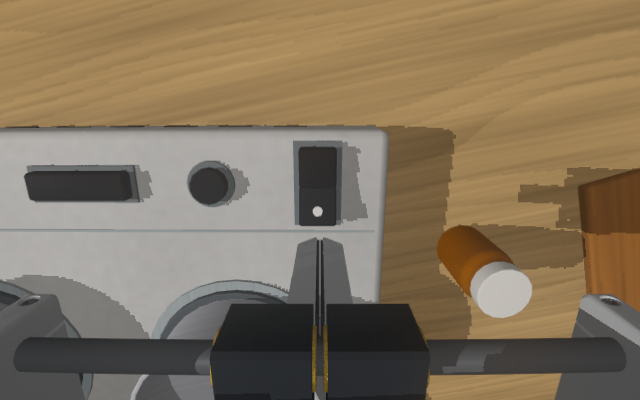

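The side view is little changed around the rocker (dot near (270,267)) and almost no contact force was felt. The wrist view shows the dot at (317,211). I'll measure the dot again to see whether the rocker turned.

```bash
python3 - <<'E'
from h import *
np.set_printoptions(precision=4,suppress=True)
W,S,T=cam("wrist"),cam("side"),cam("top")
w=cv2.imread("pics/wrist1.png");s=cv2.imread("pics/side1.png")
def dot(im,b):
    x0,y0,x1,y1=b; g=im[y0:y1,x0:x1].min(2).astype(float); k=np.clip(g-80,0,None); yy,xx=np.mgrid[y0:y1,x0:x1]
    return np.array([(k*xx).sum(),(k*yy).sum()])/k.sum()
a,b=dot(w,(309,203,326,219)),dot(s,(267,263,275,272)); print(a,b,"side dot before 270.53 267.00")
print(tri(W,a,S,b))
tcp=robot.get_state()["ee_pos"]
def proj(c,p): return cv2.projectPoints(np.array([p]),cv2.Rodrigues(c[2])[0],c[3],c[0],c[1])[0].ravel()
print("tip px",proj(W,tcp-[0,0,.019]),"side",proj(S,tcp-[0,0,.019]))
# tip height as seen: real tip px in wrist ~ (320,239)
o,d=ray(W,(320,239)); print("ray at tcp x,y:",[ (o+d*k) for k in [(tcp-o)[0]/d[0]]])
for nm,p in (("kl",(208.5,186.5)),("bar",(80,185))): print(nm,onplane(W,p,.079))
E
```

```text
[317.1463 211.0445] [270.6134 266.8968] side dot before 270.53 267.00
(array([0.5876, 0.2764, 0.0827]), np.float64(0.0001579113990360978))
tip px [321.7052 230.0201] side [269.2119 253.3786]
ray at tcp x,y: [array([0.5868, 0.2789, 0.1441])]
kl [0.5512 0.1944 0.079 ]
bar [0.529  0.0911 0.079 ]
```

The dot is unchanged in the side view (the rocker is still off). The wrist view shows the closed fingertips about 10 mm higher than nominal. I'll press lower, guarded by force.

```bash
python3 - <<'E'
from h import *
press(.019,.2,.075,.055,8)
robot.move_linear(at(.019,.2,.13)); say("up")
s=robot.grab_frame("side")[:,:,::-1]; w=robot.grab_frame("wrist")[:,:,::-1]; W=cam("wrist")
cv2.imwrite("pics/side2.png",s); cv2.imwrite("pics/wrist2.png",w)
def dot(im,b):
    x0,y0,x1,y1=b; g=im[y0:y1,x0:x1].min(2).astype(float); k=np.clip(g-80,0,None); yy,xx=np.mgrid[y0:y1,x0:x1]
    return np.array([(k*xx).sum(),(k*yy).sum()])/k.sum()
a,b=dot(w,(309,203,326,219)),dot(s,(267,264,275,272)); print(a,b,tri(W,a,cam("side"),b))
cv2.imwrite("pics/c2.png",np.hstack([cv2.resize(s[240:300,250:310],(360,360)),cv2.resize(w[125:245,270:390],(360,360))]))
E
```

```text
above 6.81 [0.5872 0.2802 0.1089] tip 0.0899 [-0.49 -0.2   0.03] 0.0007
False
down 8.71 [0.5873 0.2803 0.0741] tip 0.0551 [-0.26 -0.6  -0.37] 0.0006
held 8.91 [0.5873 0.2803 0.074 ] tip 0.055 [0.82 0.01 0.84] 0.0004
up 9.56 [0.5868 0.2802 0.1482] tip 0.1292 [ 0.3   0.29 -0.6 ] 0.0
[317.3535649 211.3984156] [270.5221496 267.0043573] (array([0.5878335 , 0.27639415, 0.08233502]), np.float64(0.00014962804040938313))
```

View pics/c2.png

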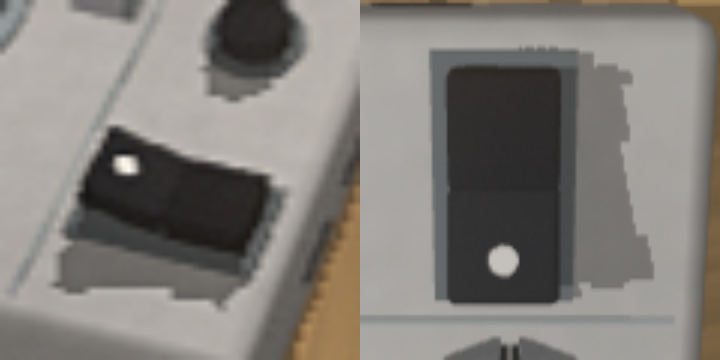

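Still off, with no contact even at this depth, so the real fingertips aren't where assumed. I'll look at the tips from all three cameras.

```bash
python3 - <<'E'
from h import *
say()
t=robot.grab_frame("top")[:,:,::-1]; cv2.imwrite("pics/top2.png",t)
s=cv2.imread("pics/side2.png");w=cv2.imread("pics/wrist2.png")
tcp=robot.get_state()["ee_pos"]
def proj(c,p): return cv2.projectPoints(np.array([p]),cv2.Rodrigues(c[2])[0],c[3],c[0],c[1])[0].ravel()
for n in("top","side","wrist"):
    c=cam(n); print(n,"cam at",(-c[2].T@c[3]).round(3),"axis",c[2][2].round(3),"tcp",proj(c,tcp).round(1),"tip",proj(c,tcp-[0,0,.019]).round(1))
a=cv2.resize(s[170:290,210:330],(480,480),interpolation=cv2.INTER_CUBIC)
b=cv2.resize(t[110:210,185:265],(320,400)); b=cv2.copyMakeBorder(b,0,80,0,0,cv2.BORDER_CONSTANT)
cv2.imwrite("pics/c3.png",np.hstack([a,b]))
E
```

```text
9.66 [0.5867 0.28   0.1477] tip 0.1287 [-0.34 -0.32 -1.06] -0.0002
top cam at [0.283 0.019 1.358] axis [ 0.154  0.016 -0.988] tcp [228.6 156.7] tip [230.  158.4]
side cam at [0.452 0.822 0.721] axis [ 0.056 -0.781 -0.623] tcp [268.6 247. ] tip [269.3 253.4]
wrist cam at [0.504 0.296 0.345] axis [ 0.279 -0.058 -0.958] tcp [321.8 241. ] tip [321.7 230. ]
```

View pics/c3.png

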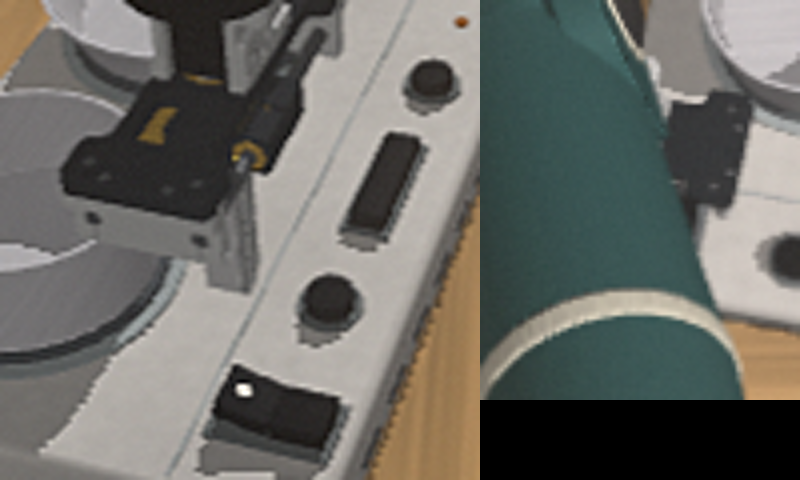

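```bash
python3 - <<'E'
from h import *
W,S=cam("wrist"),cam("side")
for a in [(267.5,240.5),(271,242.7),(262.5,241)]:
  for b in [(320,239),(300,240)]: print(a,b,tri(W,b,S,a))
print(robot.get_state()["ee_pos"])
w=cv2.imread("pics/wrist2.png")
cv2.imwrite("pics/c4.png",cv2.resize(w[130:330,220:420],(600,600)))
E
```

```text
(267.5, 240.5) (320, 239) (array([0.58375958, 0.27951453, 0.16332954]), np.float64(0.009451000859840025))
(267.5, 240.5) (300, 240) (array([0.58733668, 0.26604729, 0.14966349]), np.float64(0.008987473348328957))
(271, 242.7) (320, 239) (array([0.58045658, 0.28011518, 0.16059208]), np.float64(0.0011407572626653934))
(271, 242.7) (300, 240) (array([0.58395694, 0.26660316, 0.14682358]), np.float64(0.00046828605461156516))
(262.5, 241) (320, 239) (array([0.59072954, 0.2783188 , 0.15752021]), np.float64(0.017993720877382026))
(262.5, 241) (300, 240) (array([0.59464085, 0.26424991, 0.14311796]), np.float64(0.01773041396046131))
[0.58671108 0.28000369 0.14773119]
```

View pics/c4.png

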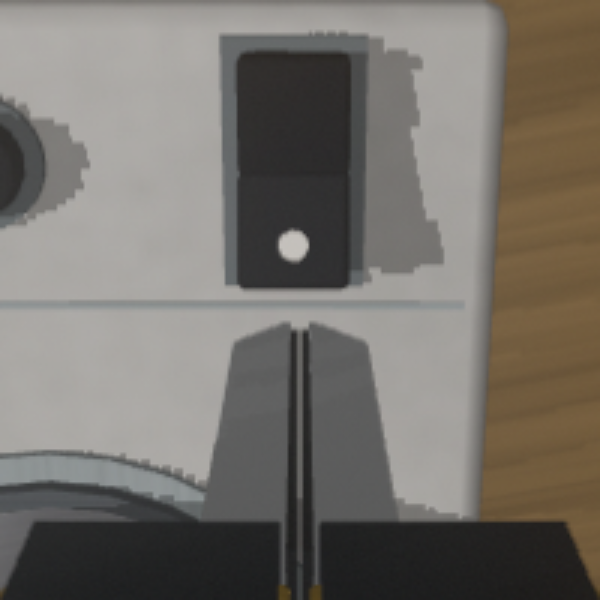

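The tips sit near z≈0.16 with the TCP reading 0.148, so when closed they are about 33 mm short of the nominal length. Their xy position agrees. That puts my last press just at the rocker's surface. I'll go on down, guarded by force.

```bash
cat >> h.py <<'E'
def dot(im,b):
    x0,y0,x1,y1=b; g=im[y0:y1,x0:x1].min(2).astype(float); k=np.clip(g-80,0,None); yy,xx=np.mgrid[y0:y1,x0:x1]
    return np.array([(k*xx).sum(),(k*yy).sum()])/k.sum()
E
python3 - <<'E'
from h import *
press(.019,.2,.045,.038,7)
robot.move_linear(at(.019,.2,.13)); say("up")
s=robot.grab_frame("side")[:,:,::-1]; w=robot.grab_frame("wrist")[:,:,::-1]; W=cam("wrist")
cv2.imwrite("pics/side3.png",s); cv2.imwrite("pics/wrist3.png",w)
a,b=dot(w,(309,203,326,222)),dot(s,(266,263,276,275)); print(a,b,tri(W,a,cam("side"),b))
E
```

```text
above 10.44 [0.5877 0.2804 0.0796] tip 0.0606 [ 0.44 -0.05  0.16] 0.0003
True
down 11.25 [0.5878 0.2802 0.0624] tip 0.0434 [-0.44 -1.28  9.08] 0.0004
held 11.45 [0.5878 0.2802 0.0624] tip 0.0434 [-2.51 -0.43  8.76] 0.0004
up 12.18 [0.5867 0.2801 0.148 ] tip 0.129 [-0.25  0.36 -1.5 ] 0.0004
[317.46379997 212.36873197] [270.28039124 265.8733116 ] (array([0.58781419, 0.27651384, 0.08595668]), np.float64(0.00045491590930786134))
```

```bash
python3 - <<'E'
from h import *
T=[]
for i in (2,3):
    s=cv2.imread(f"pics/side{i}.png");w=cv2.imread(f"pics/wrist{i}.png")
    for n,im,b in(("side",s,(262,258,285,285)),("wrist",w,(300,190,335,228))):
        x0,y0,x1,y1=b; m=(im[y0:y1,x0:x1].min(2)>(90)).astype(np.uint8)
        k,l,st,c=cv2.connectedComponentsWithStats(m)
        print(i,n,[( (c[j]+[x0,y0]).round(2).tolist(),int(st[j,4])) for j in range(1,k) if 2<st[j,4]<150])
    print(blobs(w,(280,130,360,228),75,200))
    T.append(np.hstack([cv2.resize(s[240:300,250:310],(300,300)),cv2.resize(w[125:245,270:390],(300,300))]))
cv2.imwrite("pics/c5.png",np.vstack(T))
E
```

```text
2 side [([270.5, 267.0], 12), ([268.83, 282.67], 60)]
2 wrist [([317.44, 211.41], 88), ([317.0, 226.5], 70)]
[(array([317.5937931 , 185.16413793]), array([  19,   17,   41,   79, 2900], dtype=int32))]
3 side [([269.5, 268.2], 10), ([268.83, 282.67], 60)]
3 wrist [([317.5, 212.39], 84), ([317.0, 226.0], 105)]
[(array([317.9697609 , 185.02180028]), array([  18,   18,   43,   77, 2844], dtype=int32))]
```

```bash
python3 - <<'E'
from h import *
def proj(c,p): return cv2.projectPoints(np.array([p]),cv2.Rodrigues(c[2])[0],c[3],c[0],c[1])[0].ravel()
S,W=cam("side"),cam("wrist")
for n,im in(("S",S),("W",W)):
    p=bar+ux*.0176+uy*.2; print(n, proj(im,p+[0,0,.086]), proj(im,bar+ux*.0183+uy*.2+[0,0,.081]))
for a,b in (((270.5,267),(317.44,211.41)),((269.5,268.2),(317.5,212.39))): print(tri(S,a,W,b))
E
```

```text
S [270.94062173 267.38817563] [270.78685404 268.86501819]
W [321.9504886  209.49482217] [321.91807464 208.42530498]
(array([0.58785934, 0.27644014, 0.08239298]), np.float64(0.00012684838303433994))
(array([0.59034455, 0.27595268, 0.0776247 ]), np.float64(9.235055573753644e-05))
```

View pics/c5.png

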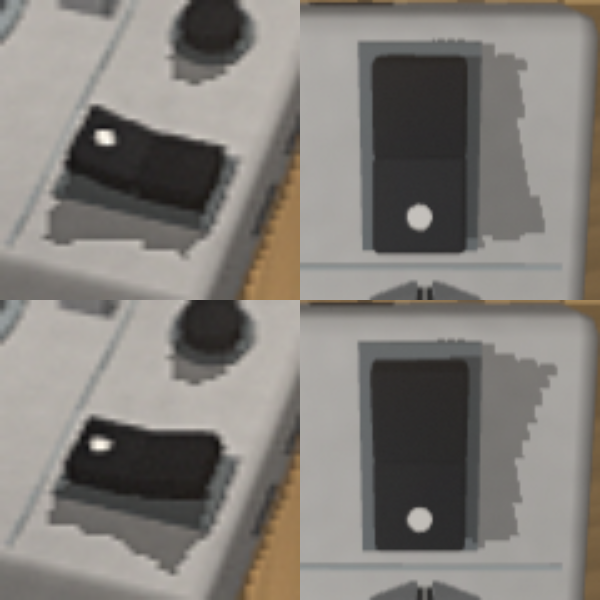

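The rocker is on: its shadow has flipped, the near half is up and the dot is 4.8 mm lower. The stop puts the true tip at nominal + 37.5 mm. Next is the right key, then the bar.

```bash
python3 - <<'E'
from h import *
robot.move_linear(at(0,-.110,.09),velocity=.25); say("over")
press(0,-.110,.033,.026,9)
robot.move_linear(at(0,-.110,.09)); say("up")
E
```

```text
over 13.68 [ 0.5074 -0.0187  0.109 ] tip 0.09 [0.31 0.7  0.01] 0.0003
above 14.18 [ 0.5073 -0.0195  0.0672] tip 0.0482 [ 0.52 -0.15  1.32] 0.0006
True
down 14.93 [ 0.5075 -0.0198  0.0524] tip 0.0334 [-2.28  0.65 11.64] 0.0004
held 15.13 [ 0.5075 -0.0197  0.0524] tip 0.0334 [-2.16  0.08 11.81] 0.0003
up 15.66 [ 0.5069 -0.0197  0.1083] tip 0.0893 [ 0.59  0.42 -0.79] 0.0005
```

The key stopped exactly at the predicted fully-in height (0.0334). Now the bar.

```bash
python3 - <<'E'
from h import *
robot.move_linear(at(0,0,.09),velocity=.2)
press(0,0,.036,.028,11)
robot.move_linear(at(0,0,.2)); say("up")
robot.move_linear(at(-.12,0.0,.25),velocity=.25)
robot.pause(.3); say("end")
t=robot.grab_frame("side")[:,:,::-1]; cv2.imwrite("pics/side4.png",t)
s0=cv2.imread("pics/side0.png")
for im in(s0,t): print([(c.round(1).tolist(),int(s[4])) for c,s in blobs(im,(258,180,330,288),70,60)])
E
```

```text
above 16.83 [0.529  0.0872 0.0702] tip 0.0512 [-0.39  0.61  0.53] 0.0006
True
down 17.63 [0.5292 0.0881 0.0542] tip 0.0352 [-4.62 -1.39 16.51] 0.0003
held 17.83 [0.5292 0.0881 0.0542] tip 0.0352 [-5.42 -0.11 15.69] 0.0006
up 19.08 [0.5285 0.0879 0.2181] tip 0.1991 [ 0.49 -0.59  0.75] 0.0004
end 20.05 [0.4117 0.1115 0.2685] tip 0.2495 [ 0.44 -0.52 -0.6 ] 0.0001
[([271.7, 188.3], 104), ([317.3, 190.3], 98), ([305.4, 216.0], 256), ([291.7, 245.7], 156), ([278.1, 273.9], 502)]
[([271.9, 188.2], 103), ([305.4, 216.0], 256), ([291.7, 245.6], 154), ([278.4, 274.0], 488)]
```

The bar bottomed out at the predicted height and sprang back, since its blob is the same as at the start. The left key is also unchanged, and the right key is in.

```bash
python3 -c "
from rig import robot
print(robot.sign_off())"
```

```text
the job is handed in; nothing more can be done
None
```

The job is handed in at about 20 s of robot time: the rocker is on, the right key (frying pan's plate) is in, the bar was pressed fully and sprang back, the left key is still out, and nothing was knocked; the judge's verdict was not shown.

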